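# Turn the loan flag over to green

## Robot

A 7-joint arm with a two-finger parallel gripper is mounted at the origin on a cart in front of the work surface, level with it; the furniture and walls round the work are solid. World frame = base frame: x ahead of the robot, y to its left, z up, the work surface at z = 0. Lengths are in m, angles in rad, forces in N, time in s.
With the tool pointing down it reaches from about 0.425 to 0.875 m from the base axis. Payload 4.7 kg.
Tool frame: the origin (TCP) lies midway between the tips of the shut fingers; the grasp point (between the pads) lies 19 mm behind it (ctrl.grip_point_offset is the distance from the TCP to the grasp point, in m); z points along the fingers, y is the line along which they close (so a half turn about z gives the same grasp; the last joint's range is limited). The gripper opens to 87 mm and grips with 3 to 60 N. Pads are 19 mm wide; open, the fingers measure 117 mm over their backs; the gripper's body (75 mm by 190 mm) begins 51 mm behind the grasp point.
Start: joints at [1.143, 0.321, -0.07, 1.45, 0.023, 1.371, -0.057], TCP at [0.278, -0.588, 0.223] pointing down, gripper open.
Joint ranges: [-2.86, 2.86], [-0.3, 2.09], [-1.38, 1.24], [0.06, 2.45], [-1.56, 4.7], [0.09, 2.05], [-2.69, 2.69]. Speed limits (rad/s): [2.57, 2.57, 3.14, 3.14, 3.14, 3.14, 3.14].

## Interface

Orientations are given as a rotation vector (axis times angle).
In Python, from rig import ctrl gives the robot as it stands.
- The arm moves only by the shell command python3 jog.py 'ROWS'. ROWS is a JSON list of rows, 1 to 12 of them, each an object with the fields jaw (the finger opening in m), trans (a list: dx, dy, dz in shares of the most that a row can go, 1 being 62.5 mm), turn (a turn about the tool's z in rad); a field left out counts as zero (the opening has to be given); each row shifts and turns the commanded pose from where the row before left it, along the tool's axes as they then stand; what a row does not reach is not made up. A row lasts 1/8 s, in which the tool goes at most 0.0625 m and 0.188 rad, less where a joint would pass 70% of its speed; a pose out of reach is approached as far as the arm can. The fingers move at their own pace and stop on an object; the grip force is fixed at half the most. Time passes only in rows, so rows that do not move let the fingers close. It prints the time, the measured TCP pose, the force, the opening and the grip force at its end. Input that does not fit is refused with a message, and nothing moves.
- ctrl.sense(): the state, without advancing time (a new reading comes with each control period).
- ctrl.get_image(name): name is "scene" or "top" or "wrist"; returns a dict with "color" (384x512x3 uint8, red, green, blue), "K" (3x3 intrinsics, pixels), "view" (4x4, takes a point from world to camera coordinates). Camera axes: x right, y up, looking along -z (the intrinsics and any distortion apply to the point x, -y, -z); pixel columns grow to the right and rows downward; lengths in m; the calibration is good to about 2 mm. A picture is of the moment at which its call begins. There is no depth.
- ctrl.finish_job(): hands the job in; it is judged then, once.
The state is a dict: "clock": time; "q": joint angles; "joint_vel": joint speeds; "joint_efforts": joint torques, N m; "tool_pos": TCP position; "tool_rot": TCP orientation; "ft_force": force on the tool from outside, world axes, zero at the start; "wrist_torque": the same for the moment, N m; "width": finger opening in m; "grip_force": force on a finger pad.
Only numpy, scipy, OpenCV 4.12 (cv2) and the standard library are available. Lean on these libraries where they do the work, as an engineer would, in place of code of your own. Each camera call takes 0.05 s, during which the arm holds its last target. There are 200 camera calls.

## Task

On this loan desk every borrowed thing lies behind its own flag stand: red up means in use, green up means free. The calculator is free again: with a fingertip, push the flag on the stand in front of the calculator right over, away from you and without taking it between the fingers, until the flag lies fully down on the far side with its green face up. Press lightly, do not lift, shove or tip the stands or the things behind them, and leave the stapler's flag as it is.

Things in the scene. Friction and masses are not known exactly. Their poses are not given: they have to be found in the camera images.
- calculator_stand: weighted stand of the calculator's flag, loose, 1.3 kg: grey base 120 (x) x 110 (y) x 12 mm, two uprights at y = -44 and +44 mm (8 mm thick, up to 46 mm in x, top 88 mm) carrying the hinge axle along y at x = 0, 85 mm above the desk. Origin: centre of the underside; x points away from the robot (yaw up to 0.3 rad), z up. The calculator lies behind it
- stapler_stand: the same kind of stand with the stapler's flag; same sizes, origin and axes. The stapler lies behind it
- calculator_flag (a joint): hinge of the calculator's flag, rad. 0: level towards the robot (-x of the stand), red face (white bar) up; pi/2 upright; pi: level on the far side, green face (white disc) up; stops at 0 and pi, starts at 0 to 0.3. Stiff hinge (0.06 N m, 0.7 N at the free edge): it stays at any angle and does not fall by itself, so push it all the way
- stapler_flag (a joint): hinge of the stapler's flag, rad; same flag, same meaning of the values. It stays as it is
- calculator_flag_edge (a point): centre of the rounded bar (8 mm in diameter) along the free edge of the calculator's flag, 90 mm from the hinge axle; below it the desk is free
- stapler_flag_edge (a point): centre of the rounded bar (8 mm in diameter) along the free edge of the stapler's flag, 90 mm from the hinge axle; below it the desk is free
- calculator_flag_face (a point): middle of the plate of the calculator's flag, 49 mm from the axle: a light plastic plate (40 g), 70 mm wide, 5 mm thick, from 7 to 94 mm from the axle. x runs towards the axle, y along it, z is the normal of the red face
- loan_calculator: grey pocket calculator with white and dark keys, 142 x 86 x 17 mm, lying flat lengthwise behind its stand (its middle about 150 mm beyond the hinge axle). Origin: centre of the underside
- loan_stapler: black stapler, 34 x 135 x 41 mm, standing across behind its stand (its middle about 155 mm beyond the hinge axle). Origin: centre of the underside

How it is judged:
By the outcome, as a careful person would: the job done as asked, in the order asked, and still so for the second after the job is handed in, with the robot touching nothing.
It also fails if it takes over 38 s, if anything falls off the work surface, if the arm or the gripper's body presses on something with over 40 N, if the wrist force passes 120 N, or if a joint passes its speed limit or range.

## Working session

There is one attempt and no reset: what is moved stays moved. The work goes in short steps, Python scripts to look and compute and a shell command to move; the robot and the scene stay as the last step left them, time stands still between calls to the robot, and variables do not carry over. Pictures are saved under pics/ and viewed, at most 10 in all, crops included, and the job is handed in when it is done.

```bash
mkdir -p pics; ls; python3 - <<'E'
from rig import ctrl
import cv2,numpy as np
s=ctrl.sense();print({k:np.round(s[k],3) for k in("clock","tool_pos","tool_rot","ft_force","width")})
for n in("top","scene"):
    d=ctrl.get_image(n);cv2.imwrite(f"pics/{n}0.png",d["color"][...,::-1]);print(n,d["K"].round(1).tolist(),d["view"].round(3).tolist(),d.keys())
E
```

```text
jog.py
pics
rig.py
{'clock': np.float64(0.0), 'tool_pos': array([ 0.278, -0.587,  0.221]), 'tool_rot': array([-3.063e+00, -6.880e-01,  1.000e-03]), 'ft_force': array([-0.105, -0.32 ,  1.129]), 'width': np.float64(0.087)}
top [[456.8, 0.0, 252.1], [0.0, 456.8, 195.8], [0.0, 0.0, 1.0]] [[0.029, -0.999, 0.022, -0.047], [0.988, 0.032, 0.154, -0.601], [-0.155, 0.017, 0.988, -1.088], [0.0, 0.0, 0.0, 1.0]] dict_keys(['color', 'K', 'view'])
scene [[350.4, 0.0, 260.0], [0.0, 350.4, 188.0], [0.0, 0.0, 1.0]] [[-0.889, -0.457, 0.016, 0.518], [0.339, -0.634, 0.696, -0.239], [-0.308, 0.624, 0.718, -0.712], [0.0, 0.0, 0.0, 1.0]] dict_keys(['color', 'K', 'view'])
```

View pics/top0.png

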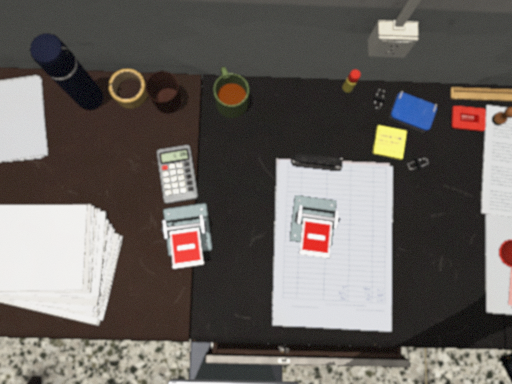

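View pics/scene0.png

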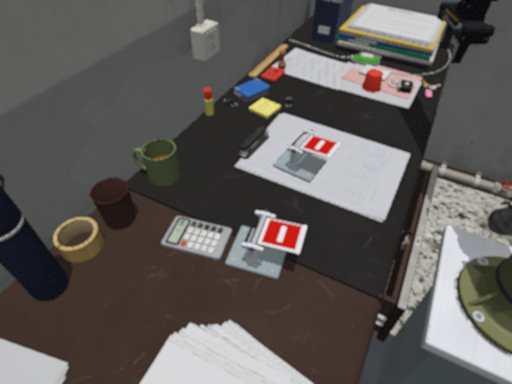

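The top view shows the calculator at (177,173). Its stand is at (187,228) with the red flag at (185,248), and the other stand is at (316,225). I'll enlarge crops to pick corners.

```bash
python3 - <<'E'
import cv2,numpy as np
a=cv2.imread("pics/top0.png")[195:275,150:225];b=cv2.imread("pics/scene0.png")[200:280,220:315]
f=lambda i,s:cv2.resize(i,None,fx=s,fy=s,interpolation=cv2.INTER_CUBIC)
a=f(a,7);b=f(b,7);cv2.imwrite("pics/ta.png",a);cv2.imwrite("pics/sb.png",b)
E
```

```text
(no output)
```

View pics/ta.png

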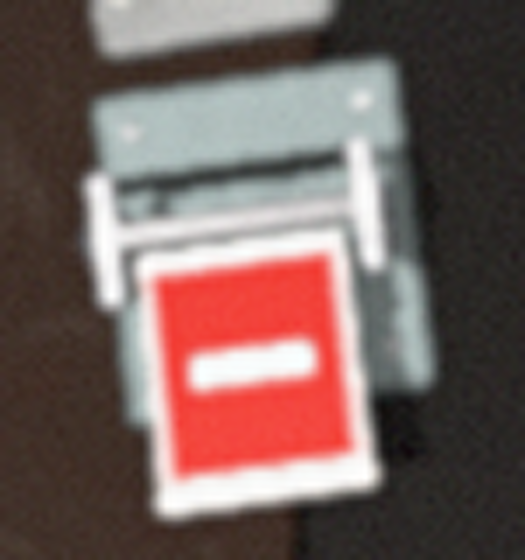

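View pics/sb.png

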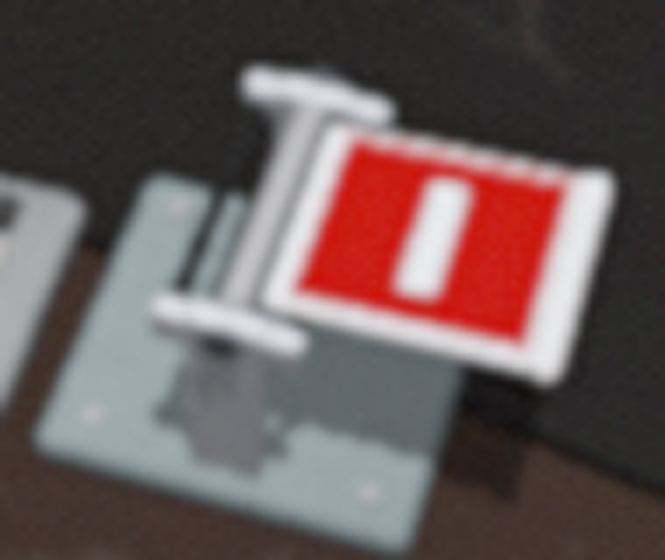

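Crop corners, top / scene:
- Flag free edge: (158,518) and (380,488) / (552,383) and (612,172).
- Plate axle-side corners: (138,250) and (342,232) / (268,300) and (335,125).
- Base far corners: (95,98) and (395,60) / (38,440) and (155,175).

I'll triangulate these points and fit the model.

```bash
cat > h.py <<'E'
import numpy as np
from rig import ctrl
from scipy.optimize import least_squares
def proj(d,p):
    c=d["view"][:3,:3]@np.asarray(p).T+d["view"][:3,3:]
    q=d["K"]@(c*np.array([[1],[-1],[-1]]));return (q[:2]/q[2]).T
E
python3 - <<'E'
from h import *
T=ctrl.get_image("top");S=ctrl.get_image("scene")
names="edgeL edgeR axL axR baseFL baseFR".split()
t=np.array([(158,518),(380,488),(138,250),(342,232),(95,98),(395,60)])/7+[150,195]-.43
s=np.array([(552,383),(612,172),(268,300),(335,125),(38,440),(155,175)])/7+[220,200]-.43
P=[]
for n,a,b in zip(names,t,s):
    r=least_squares(lambda p:np.r_[proj(T,p[None])[0]-a,proj(S,p[None])[0]-b],[.55,.1,.05]);P.append(r.x);print(n,r.x.round(4),round(float(np.sqrt((r.fun**2).mean())),2))
def model(v):
    x,y,yaw,th,z0=v;R=np.array([[np.cos(yaw),-np.sin(yaw),0],[np.sin(yaw),np.cos(yaw),0],[0,0,1]])
    f=lambda r,w:[-r*np.cos(th)+.003*np.sin(th),w,z0+.085+r*np.sin(th)+.003*np.cos(th)]
    q=np.array([f(.094,.035),f(.094,-.035),f(.007,.035),f(.007,-.035),[.06,.055,z0+.012],[.06,-.055,z0+.012]])
    return q@R.T+[x,y,0]
g=lambda v:np.r_[(proj(T,model(v))-t).ravel(),(proj(S,model(v))-s).ravel()]
r=least_squares(g,[.55,.1,0,.1,0],loss="soft_l1");print(r.x.round(4),g(r.x).round(1))
E
```

```text
edgeL [0.4204 0.1529 0.0935] 0.48
edgeR [0.4323 0.0797 0.0981] 0.5
axL [0.5058 0.164  0.0911] 0.44
axR [0.516  0.0967 0.0906] 0.16
baseFL [0.5672 0.1952 0.0155] 0.07
baseFR [0.5855 0.0878 0.0147] 0.16
[0.5178 0.1315 0.1625 0.0632 0.0021] [ 0.5 -0.4 -1.  -0.2 -0.2  0.8  0.3 -0.5  0.  -0.2  0.3 -0.4  1.4 -1.2
  0.7  1.7 -0.6  0.5  0.1 -0.3 -0.5  0.3  0.2 -0.1]
```

Stand at (0.518, 0.132), yaw 0.16, flag at about 0.06 rad, and the heights agree with the text. I'll shut the fingers, align the tool with the stand and go round at a safe height.

Careful with the scale: shifts go in shares of 62.5 mm. That gives: -0.043 m is -0.688, 0.035 m is 0.56.

```bash
python3 jog.py '[{"jaw":0,"turn":0.14},{"jaw":0,"turn":0.14},{"jaw":0,"trans":[0.56,-0.688,0]},{"jaw":0,"trans":[0.56,-0.688,0]},{"jaw":0,"trans":[0.56,-0.688,0]},{"jaw":0,"trans":[0.56,-0.688,0]},{"jaw":0,"trans":[0.56,-0.688,0]},{"jaw":0,"trans":[0.56,-0.688,0]},{"jaw":0,"trans":[0.56,-0.688,0]},{"jaw":0,"trans":[0.56,-0.688,0]}]'
cat >> h.py <<'E'
from scipy.spatial.transform import Rotation as Ro
C=np.array([.5178,.1315,0]);Y=.1625
def where():
    s=ctrl.sense();R=Ro.from_rotvec(s["tool_rot"]).as_matrix();W=Ro.from_euler("z",Y).as_matrix()
    p=W.T@(np.array(s["tool_pos"])-C)
    print("t",round(float(s["clock"]),2),"tcp",np.round(s["tool_pos"],4),"stand",p.round(4),"toolyaw",round(float(np.arctan2(R[1,0],R[0,0])),3),"F",np.round(s["ft_force"],2),"w",round(float(s["width"]),4))
    return R,W,s
def to(local):
    R,W,s=where();print("delta tool",(R.T@(C+W@np.array(local)-s["tool_pos"])).round(4))
E
python3 -c "
from h import *
to([-.115,0,.15])"
```

```text
clock: 1.45
tool_pos: [0.4994, -0.2014, 0.2226]
tool_rot: [3.131, 0.253, 0.0]
ft_force: [0.9, -0.9, 0.4]
width: 0.0017
grip_force: 0.0
t 1.45 tcp [ 0.4994 -0.2014  0.2226] stand [-0.072  -0.3256  0.2226] toolyaw 0.162 F [ 0.9  -0.89  0.4 ] w 0.0017
delta tool [-0.0433 -0.3256  0.0725]
```

Converted, -0.055 m is -0.88, -0.05 m is -0.8.

```bash
python3 jog.py '[{"jaw":0,"trans":[0,-0.88,0]},{"jaw":0,"trans":[0,-0.88,0]},{"jaw":0,"trans":[0,-0.88,0]},{"jaw":0,"trans":[-0.16,-0.88,0.16]},{"jaw":0,"trans":[-0.16,-0.88,0.32]},{"jaw":0,"trans":[-0.16,-0.8,0.32]},{"jaw":0,"trans":[-0.208,0,0.352]},{"jaw":0}]'
python3 -c "
from h import *
import cv2
to([-.115,0,.06])
d=ctrl.get_image('wrist');cv2.imwrite('pics/w1.png',d['color'][...,::-1])
d=ctrl.get_image('scene');cv2.imwrite('pics/s1.png',cv2.resize(d['color'][120:290,180:360,::-1],None,fx=3.3,fy=3.3,interpolation=2))"
```

```text
clock: 2.45
tool_pos: [0.4022, 0.1106, 0.1492]
tool_rot: [3.13, 0.256, -0.005]
ft_force: [0.4, -0.8, 0.4]
width: 0.0008
grip_force: 0.0
t 2.45 tcp [0.4022 0.1106 0.1492] stand [-0.1175 -0.0019  0.1492] toolyaw 0.163 F [ 0.43 -0.81  0.36] w 0.0008
delta tool [ 0.0028 -0.002   0.0892]
```

View pics/s1.png

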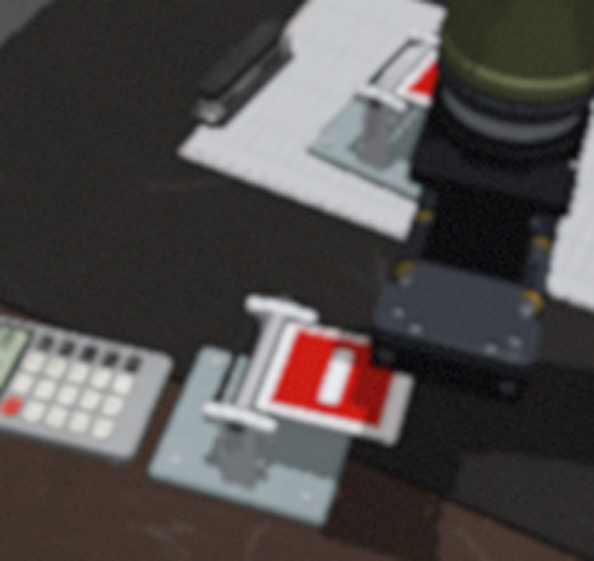

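View pics/w1.png

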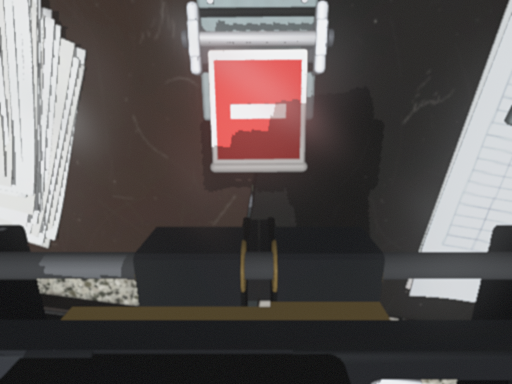

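The scene view confirms the left stand has the calculator behind it, and the other has the stapler. In the wrist view the flag is square to the tool, with its free edge at row 167 clear ahead of the shut fingers at about (259,265). Next I'll go down in front of the edge.

```bash
python3 jog.py '[{"jaw":0,"trans":[0,0,0.48]},{"jaw":0,"trans":[0,0,0.48]},{"jaw":0,"trans":[0,0,0.32]},{"jaw":0}]'
python3 -c "
from h import *
to([-.1035,0,.07])"; python3 jog.py '[{"jaw":0,"trans":[0.064,0,0]},{"jaw":0,"trans":[0.048,0,0]},{"jaw":0}]'; python3 -c "
from h import *
to([-.1035,0,.07])"
```

```text
clock: 3.05
tool_pos: [0.4042, 0.1103, 0.0702]
tool_rot: [-3.131, -0.251, 0.003]
ft_force: [-1.0, -0.1, 0.7]
width: 0.0008
grip_force: 0.0
t 3.05 tcp [0.4042 0.1103 0.0702] stand [-0.1156 -0.0025  0.0702] toolyaw 0.16 F [-1.03 -0.06  0.69] w 0.0008
delta tool [ 0.0121 -0.0026  0.0002]
clock: 3.42
tool_pos: [0.4119, 0.1121, 0.0713]
tool_rot: [-3.131, -0.254, -0.002]
ft_force: [0.4, -0.5, -0.1]
width: 0.0003
grip_force: 0.0
t 3.42 tcp [0.4119 0.1121 0.0713] stand [-0.1077 -0.002   0.0713] toolyaw 0.162 F [ 0.43 -0.45 -0.1 ] w 0.0003
delta tool [ 0.0041 -0.002   0.0013]
```

```bash
for i in 1 2; do :; done; python3 jog.py '[{"jaw":0,"trans":[0.024,0,0]},{"jaw":0,"trans":[0.024,0,0]}]'; python3 jog.py '[{"jaw":0,"trans":[0.024,0,0]},{"jaw":0}]'; python3 jog.py '[{"jaw":0,"trans":[0.016,0,0]},{"jaw":0}]';python3 -c "
from h import *
where()"
```

```text
clock: 3.68
tool_pos: [0.414, 0.1125, 0.0706]
tool_rot: [3.131, 0.254, 0.0]
ft_force: [0.6, -0.6, -0.6]
width: 0.0008
grip_force: 0.0
clock: 3.92
tool_pos: [0.4155, 0.1127, 0.0705]
tool_rot: [-3.131, -0.254, 0.0]
ft_force: [-0.4, 0.2, -0.7]
width: 0.0002
grip_force: 0.0
clock: 4.18
tool_pos: [0.4158, 0.1127, 0.0703]
tool_rot: [3.131, 0.254, -0.002]
ft_force: [-1.6, 0.0, 1.0]
width: 0.0005
grip_force: 0.8
t 4.17 tcp [0.4158 0.1127 0.0703] stand [-0.1037 -0.002   0.0703] toolyaw 0.162 F [-1.59  0.04  0.98] w 0.0005
```

```bash
python3 jog.py '[{"jaw":0,"trans":[0.016,0,0]},{"jaw":0}]'; python3 jog.py '[{"jaw":0,"trans":[0.016,0,0]},{"jaw":0}]';python3 -c "
from h import *
where()"
```

```text
clock: 4.42
tool_pos: [0.416, 0.1127, 0.07]
tool_rot: [3.131, 0.254, -0.005]
ft_force: [-5.7, -0.7, 0.8]
width: 0.0005
grip_force: 2.5
clock: 4.68
tool_pos: [0.416, 0.1127, 0.0696]
tool_rot: [3.131, 0.254, -0.008]
ft_force: [-6.8, -1.4, 0.7]
width: 0.0005
grip_force: 3.4
t 4.67 tcp [0.416  0.1127 0.0696] stand [-0.1035 -0.002   0.0696] toolyaw 0.162 F [-6.83 -1.36  0.74] w 0.0005
```

Converted, 0.0004 m is 0.0064, -0.004 m is -0.064.

```bash
python3 jog.py '[{"jaw":0,"trans":[-0.008,0,0]},{"jaw":0,"trans":[0,0,-0.064]},{"jaw":0,"trans":[0.0064,0,-0.064]},{"jaw":0}]';python3 -c "
from h import *
import cv2
where()
d=ctrl.get_image('scene');cv2.imwrite('pics/s2.png',cv2.resize(d['color'][195:285,215:325,::-1],None,fx=6,fy=6,interpolation=2))"
```

```text
clock: 5.18
tool_pos: [0.4168, 0.1129, 0.0783]
tool_rot: [3.131, 0.254, -0.005]
ft_force: [-6.7, -0.6, 1.3]
width: 0.0003
grip_force: 3.4
t 5.17 tcp [0.4168 0.1129 0.0783] stand [-0.1027 -0.002   0.0783] toolyaw 0.162 F [-6.69 -0.59  1.26] w 0.0003
```

View pics/s2.png

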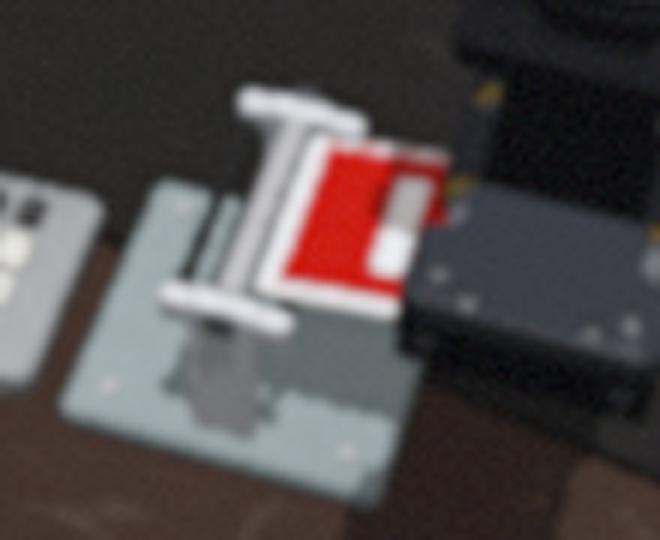

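The plate's lower edge, (260,285) to (400,318), is now flatter than before, so the edge is rising with the finger. The axle end at (160,295) has not moved. I'll carry on along the arc.

```bash
python3 jog.py '[{"jaw":0,"trans":[0.0272,0,-0.1424]},{"jaw":0,"trans":[0.0416,0,-0.1408]},{"jaw":0}]';python3 jog.py '[{"jaw":0,"trans":[0.0544,0,-0.136]},{"jaw":0,"trans":[0.0688,0,-0.1296]},{"jaw":0}]'; python3 -c "
from h import *
where()"
```

```text
clock: 5.6
tool_pos: [0.4211, 0.1136, 0.0966]
tool_rot: [3.13, 0.254, -0.005]
ft_force: [-8.2, -0.5, 3.1]
width: 0.0005
grip_force: 4.2
clock: 5.98
tool_pos: [0.4286, 0.1149, 0.1135]
tool_rot: [3.13, 0.254, -0.006]
ft_force: [-10.6, -0.8, 6.6]
width: 0.0007
grip_force: 4.9
t 5.97 tcp [0.4286 0.1149 0.1135] stand [-0.0907 -0.0019  0.1135] toolyaw 0.162 F [-10.62  -0.81   6.56] w 0.0007
```

```bash
python3 jog.py '[{"jaw":0,"trans":[-0.0192,0,-0.0192]},{"jaw":0,"trans":[0.08,0,-0.1216]},{"jaw":0}]';python3 jog.py '[{"jaw":0,"trans":[0.088,0,-0.112]},{"jaw":0,"trans":[0.096,0,-0.104]},{"jaw":0}]'; python3 -c "
from h import *
where()"
```

```text
clock: 6.35
tool_pos: [0.4347, 0.116, 0.1231]
tool_rot: [3.131, 0.254, 0.002]
ft_force: [-5.7, 0.2, 5.5]
width: 0.0007
grip_force: 2.9
clock: 6.72
tool_pos: [0.4474, 0.1179, 0.1363]
tool_rot: [-3.131, -0.254, -0.006]
ft_force: [0.2, -0.2, 0.0]
width: 0.0008
grip_force: 0.0
t 6.72 tcp [0.4474 0.1179 0.1363] stand [-0.0717 -0.002   0.1363] toolyaw 0.162 F [ 0.22 -0.16  0.02] w 0.0008
```

```bash
python3 jog.py '[{"jaw":0,"trans":[0.112,0,-0.08]},{"jaw":0,"trans":[0.112,0,-0.064]},{"jaw":0}]';python3 jog.py '[{"jaw":0,"trans":[0.128,0,-0.048]},{"jaw":0,"trans":[0.128,0,-0.032]},{"jaw":0}]'; python3 -c "
from h import *
import cv2
where()
d=ctrl.get_image('scene');cv2.imwrite('pics/s3.png',cv2.resize(d['color'][150:285,195:345,::-1],None,fx=4,fy=4,interpolation=2))"
```

```text
clock: 7.1
tool_pos: [0.4604, 0.12, 0.1446]
tool_rot: [-3.131, -0.254, -0.003]
ft_force: [-0.4, -0.2, -0.3]
width: 0.0007
grip_force: 0.0
clock: 7.48
tool_pos: [0.4758, 0.1226, 0.1493]
tool_rot: [-3.131, -0.254, -0.002]
ft_force: [-0.3, -0.6, -0.5]
width: 0.0005
grip_force: 0.0
t 7.47 tcp [0.4758 0.1226 0.1493] stand [-0.0429 -0.002   0.1493] toolyaw 0.162 F [-0.33 -0.6  -0.45] w 0.0005
```

View pics/s3.png

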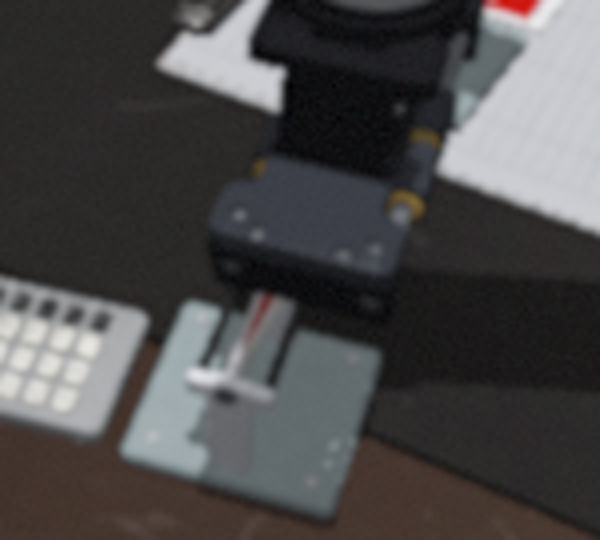

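The flag is nearly upright, with the red strip edge-on at (255,330), and the stand is in place. I'll push it over and follow it down.

Converted, 0.01 m is 0.16.

```bash
python3 jog.py '[{"jaw":0,"trans":[0.16,0,0]},{"jaw":0,"trans":[0.16,0,0]},{"jaw":0,"trans":[0.16,0,0]},{"jaw":0,"trans":[0.16,0,0]},{"jaw":0,"trans":[0.16,0,0]},{"jaw":0,"trans":[0.16,0,0]},{"jaw":0,"trans":[0.16,0,0]},{"jaw":0,"trans":[0.16,0,0]},{"jaw":0}]'
python3 jog.py '[{"jaw":0,"trans":[0.112,0,0.16]},{"jaw":0,"trans":[0.096,0,0.16]},{"jaw":0,"trans":[0.08,0,0.128]},{"jaw":0,"trans":[0.08,0,0.112]},{"jaw":0,"trans":[0.08,0,0.128]},{"jaw":0}]'; python3 -c "
from h import *
where()"
```

```text
clock: 8.65
tool_pos: [0.5547, 0.1355, 0.1492]
tool_rot: [-3.131, -0.254, -0.001]
ft_force: [-0.2, 0.1, -0.1]
width: 0.0002
grip_force: 0.0
clock: 9.4
tool_pos: [0.5813, 0.1397, 0.1052]
tool_rot: [-3.131, -0.254, 0.002]
ft_force: [0.4, 0.7, -0.8]
width: 0.0005
grip_force: 0.0
t 9.4 tcp [0.5813 0.1397 0.1052] stand [ 0.0639 -0.0022  0.1052] toolyaw 0.162 F [ 0.41  0.7  -0.76] w 0.0005
```

Converted, 0.006 m is 0.096, 0.005 m is 0.08.

```bash
python3 jog.py '[{"jaw":0,"trans":[0.048,0,0.096]},{"jaw":0,"trans":[0,0,0.08]},{"jaw":0,"trans":[0,0,0.048]},{"jaw":0}]'
python3 jog.py '[{"jaw":0,"trans":[0,0,0.016]},{"jaw":0}]'; python3 jog.py '[{"jaw":0,"trans":[0,0,0.016]},{"jaw":0}]'; python3 -c "
from h import *
where()"
```

```text
clock: 9.9
tool_pos: [0.5841, 0.1401, 0.0918]
tool_rot: [3.131, 0.254, -0.001]
ft_force: [-0.1, -0.1, 0.3]
width: 0.0007
grip_force: 0.0
clock: 10.15
tool_pos: [0.5843, 0.1402, 0.0911]
tool_rot: [3.131, 0.254, -0.0]
ft_force: [0.4, 0.4, -0.1]
width: 0.0004
grip_force: 0.0
clock: 10.4
tool_pos: [0.5844, 0.1402, 0.0901]
tool_rot: [3.131, 0.254, 0.0]
ft_force: [0.7, 0.3, 0.4]
width: 0.0004
grip_force: 0.1
t 10.4 tcp [0.5844 0.1402 0.0901] stand [ 0.0671 -0.0021  0.0901] toolyaw 0.162 F [0.71 0.34 0.43] w 0.0004
```

```bash
for k in 1; do :; done; python3 jog.py '[{"jaw":0,"trans":[0,0,0.016]},{"jaw":0}]' | grep -E 'pos|force'; python3 jog.py '[{"jaw":0,"trans":[0,0,0.016]},{"jaw":0}]'| grep -E 'pos|force'; python3 jog.py '[{"jaw":0,"trans":[0,0,0.016]},{"jaw":0}]'| grep -E 'pos|force'
```

```text
tool_pos: [0.5844, 0.1402, 0.0891]
ft_force: [-0.1, -0.0, -0.6]
grip_force: 0.1
tool_pos: [0.5843, 0.1403, 0.088]
ft_force: [-0.2, -0.6, 0.9]
grip_force: 0.1
tool_pos: [0.5844, 0.1402, 0.0878]
ft_force: [-1.4, -0.2, 4.6]
grip_force: 2.5
```

At z = 0.0878 it is firm (4.6 N, far above the hinge's 0.9 N), which is the height of a level plate, so the stop is reached. I'll lift off and check.

Converted, -0.05 m is -0.8, 0.05 m is 0.8.

```bash
python3 jog.py '[{"jaw":0,"trans":[0,0,-0.32]},{"jaw":0,"trans":[0,0,-0.8]},{"jaw":0,"trans":[0,0,-0.8]},{"jaw":0,"trans":[-0.64,0.64,-0.32]},{"jaw":0,"trans":[-0.64,0.64,0]},{"jaw":0,"trans":[-0.64,0.64,0]},{"jaw":0,"trans":[-0.64,0.64,0]},{"jaw":0,"trans":[0,0.8,0]},{"jaw":0,"trans":[0,0.8,0]},{"jaw":0}]'
python3 - <<'E'
from h import *
import cv2
a=ctrl.get_image("top")["color"][150:280,140:360,::-1];b=ctrl.get_image("scene")["color"][110:290,150:350,::-1]
f=lambda i,s:cv2.resize(i,None,fx=s,fy=s,interpolation=2)
a=f(a,2.2);b=f(b,1.59);print(a.shape,b.shape)
c=np.zeros((600,490,3),np.uint8);c[:a.shape[0],:a.shape[1]]=a;c[300:300+b.shape[0],:b.shape[1]]=b[:300];cv2.imwrite("pics/end.png",c)
E
```

```text
clock: 12.4
tool_pos: [0.4681, -0.1464, 0.228]
tool_rot: [3.131, 0.243, 0.001]
ft_force: [0.1, 0.1, 1.2]
width: 0.0002
grip_force: 0.0
(286, 484, 3) (286, 318, 3)
```

View pics/end.png

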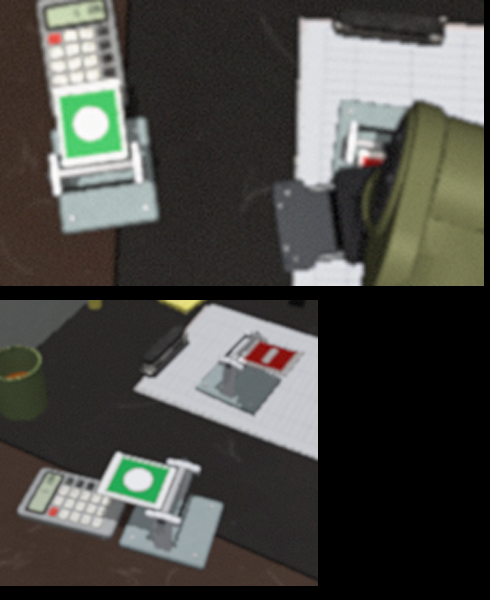

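The calculator's flag lies on the far side with its green face up, at (90,123) in the top crop and (138,480) in the scene crop. Its stand and the calculator look unmoved. The stapler's flag is still red, at (270,355), and the arm is clear. Handing in.

```bash
python3 -c "
from rig import ctrl
print(ctrl.finish_job())"
```

```text
the job is handed in; nothing more can be done
None
```

The calculator's flag now lies fully over on the far side with its green face up, the stapler's flag is still red, and the job was handed in at about 12.5 s; the push peaked at about 12.5 N around mid-lift, and neither stand shows any movement in the pictures.

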